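# Reset a tripped wax-heater cut-out over the splash guard with a hooked rod

## Robot

A 6-joint arm with a two-finger parallel gripper is mounted at the origin on a cart in front of the work surface, level with it; the furniture and walls round the work are solid. World frame = base frame: x ahead of the robot, y to its left, z up, the work surface at z = 0. Lengths are in m, angles in degrees, forces in N, time in s.
With the tool pointing down it reaches from about 0.4 to 0.825 m from the base axis. Payload 7 kg.
Tool frame: the origin (TCP) lies between the finger pads, 19 mm behind the fingertips; this is the grasp point; z points along the fingers, y is the line along which they close (so a half turn about z gives the same grasp; the last joint's range is limited). The gripper opens to 88 mm and grips with 3 to 60 N. Pads are 19 mm wide; open, the fingers measure 130 mm over their backs; the gripper's body (78 mm by 193 mm) begins 47 mm behind the grasp point.
Start: joints at [-59.009, 20.546, 0.682, 0, -70.136, -16.507], TCP at [0.169, -0.654, 0.245] pointing down, gripper open.
Joint ranges: [-176.03, 176.03], [-82.01, 121.73], [-58.28, 71.71], [-173.87, 95.51], [-174.79, -0.11], [-173.66, 173.66]. Speed limits (degrees/s): [136.94, 136.94, 172.46, 180, 180, 180].

## Interface

Orientations are given as [roll, pitch, yaw] about the fixed x, y, z axes, in that order (R = Rz(yaw) Ry(pitch) Rx(roll)).
In Python, from plant import ctrl, imaging, close_job gives the robot as it stands.
- The arm moves only by the shell command python3 -m crank 'ROWS'. ROWS is JSON, a list of rows, each a list of 3 entries, a list of its own where there are three numbers: the shift along the world's x, y, z in m, then the turn, a rotation vector about the world's x, y, z in degrees, then the opening, from -1 (shut) to 1 (fully open), so that 0 is half open. A call has 1 to 12 rows; each row shifts and turns the commanded pose from where the row before left it; what a row does not reach is not made up. A row lasts 1/10 s, in which the tool goes at most 50 mm and 8.59 degrees, less where a joint would pass 70% of its speed; a pose out of reach is approached as far as the arm can. A call is refused whole if a number of a shift passes 0.05 or a number of a turn 8.59, either way. A call with a gripper value outside its range is refused whole. The fingers move at their own pace and stop on an object; the grip force is fixed at half the most. Time passes only in rows, so rows that do not move let the fingers close. It gives the time, the measured TCP pose, the force, the opening and the grip force at its end, in the units of the state.
- ctrl.get_obs(): the state, without advancing time (a new reading comes with each control period).
- imaging.snapshot(name): name is "side" or "top" or "wrist"; returns (picture, depth): 400x640x3 uint8, blue, green, red; 400x640 float32, m along the optical axis (not along the pixel's ray), 0 where there is no reading.
- imaging.camera_model(name): a dict with "mtx" (3x3 intrinsics, pixels), "D" ([k1, k2, p1, p2, k3] as OpenCV has them; the pictures are not rectified), "R" (3x3) and "t" (3): a world point X has camera coordinates R X + t. Camera axes: x right, y down, z forward; pixel columns grow to the right and rows downward; lengths in m; the calibration is good to about 2 mm. A picture is of the moment at which its call begins: read the wrist's pose just before it. camera_model takes no time and is no camera call; for the wrist camera it gives the pose at the moment of the call.
- close_job(): hands the job in; it is judged then, once.
The state is a dict: "clock": time; "joint_pos": joint angles; "qvel": joint speeds; "tau": joint torques, N m; "tool_pos": TCP position; "orientation": TCP orientation; "force": force on the tool from outside, world axes, zero at the start; "moment": the same for the moment, N m; "opening": finger opening in m; "gripper_force": force on a finger pad.
Only numpy, scipy, OpenCV 4.12 (cv2) and the standard library are available. Lean on these libraries where they do the work, as an engineer would, in place of code of your own. Each camera call takes 0.05 s, during which the arm holds its last target. There are 200 camera calls.

## Task

The wax heater's cut-out behind the splash guard has tripped. With the hooked rod, reaching over the guard so that the hand stays on the near side, push the cut-out's lever back until it comes up against its stop and lean on it there with a steady push of about 7 N (never more than 10 N) for a good second so that it latches, then draw it right forward until it snaps over to on. Lay the rod back in the two forks of its rest, hook hanging down, without shifting the setting candles beside the cut-out or bumping the guard.

Things in the scene. Friction and masses are not known exactly. Their poses are not given: they have to be found in the camera images.
- guard: splash guard, a fixed upright sheet of bright metal, 280 mm wide (330 mm with its swept-back side wings), 130 mm high with a rounded top edge 8 mm thick; origin at the foot of the sheet's middle, x pointing through it to the far side (away from the robot), y along it, z up
- cutout: cut-out, a fixed grey box with a dark lid, 100 x 66 x 50 mm, behind the guard with axes parallel to the guard's; origin at the centre of its underside. A bail lever of 6 mm round steel bar straddles it, 82 mm wide at its pivots, on an axis along the box's y through a point 30 mm above its origin. The latch takes when the lever is pushed on its back stop with 5 to 10 N for half a second
- lever_eye (a point): centre of the eye, the flat ring topping the lever square to it: 26 mm clear inside, 38 mm outside, 62 mm from the pivot axis (92 mm above the bench when the lever is upright); the rod's tip goes down into it. The space below is free to the box's lid, 50 mm above the bench
- lever (a joint): lever angle, rad: 0 upright, + towards guard and robot, - away. Tripped it stands just back of upright; it moves with about 1 N at the eye and stays where left. Pushed back it ends on a hidden springy stop, first felt anywhere from -0.12 to -0.52 and to be found by feel (it then gives 2 to 4 N per mm). Drawn forward past 0 it resists with up to 5 N, goes over centre near 0.25 and snaps to on, 0.40
- rod: hooked rod, 0.14 kg: flat-sided wooden handle 110 x 20 wide x 24 mm high, then a brass ferrule (18 mm round, 12 long) and an 8 mm round steel bar, bent square down 160 mm from the handle. Origin on the bar's axis at the handle's front face; x along the bar to the bend (handle at x -110 to 0 mm, centred on the axis; balance point near x = +60), z up with the leg hanging down
- rod_tip (a point): lower end of the rod's bent leg: 160 mm ahead of and 92 mm below the rod's origin
- rest: rod rest, fixed: wooden foot 135 x 70 x 14 mm with two steel Y forks 95 mm apart along its x, notches open upward (about 30 mm wide, 15 deep), fork tips 127 mm high. Origin at the centre of its underside. The rod belongs in both notches along x, its origin at x = -82, y = 0, z = 112 mm of the rest's frame (some 15 mm of play along x), leg hanging ahead of the foot
- tin_left: candle in a low tin, 78 mm across, 60 mm high, beside the cut-out on its +y side, behind the guard; origin at the centre of its underside
- tin_right: candle in a low tin, 78 mm across, 60 mm high, beside the cut-out on its -y side, behind the guard; origin at the centre of its underside

How it is judged:
By the outcome, as a careful person would: the job done as asked, in the order asked, and still so for the second after the job is handed in, with the robot touching nothing.
It also fails if it takes over 66 s, if anything falls off the work surface, if the arm or the gripper's body presses on something with over 40 N, if the wrist force passes 120 N, or if a joint passes its speed limit or range.

## Working session

There is one attempt and no reset: what is moved stays moved. The work goes in short steps, Python scripts to look and compute and a shell command to move; the robot and the scene stay as the last step left them, time stands still between calls to the robot, and variables do not carry over. Pictures are saved under pics/ and viewed, at most 10 in all, crops included, and the job is handed in when it is done.

```bash
mkdir -p pics && ls && python3 - <<'E'
from plant import ctrl, imaging
import cv2,numpy as np
o=ctrl.get_obs();print(o)
for n in ("side","top"):
    p,d=imaging.snapshot(n);cv2.imwrite(f"pics/{n}0.png",p);np.save(f"pics/{n}0.npy",d)
    m=imaging.camera_model(n);print(n,m)
E
```

```text
pics
{'clock': 0.0, 'joint_pos': array([-5.90078879e+01,  2.05931013e+01,  6.32675818e-01, -2.08669112e-02,
       -7.01386661e+01, -1.65068121e+01]), 'qvel': array([ 0.03420313, -0.15495739, -0.02945972, -0.08713702, -0.02118186,
        0.08571576]), 'tau': array([-4.18003274e-04, -5.82716525e+01,  2.93052506e+01,  6.99727044e+00,
        6.98545278e-03, -1.88494473e-04]), 'tool_pos': array([ 0.16868906, -0.65307931,  0.2443932 ]), 'orientation': array([ 1.79899418e+02, -9.35009287e-03, -1.65521798e+02]), 'force': array([-0.28142045,  0.45389843, -0.59058674]), 'moment': array([-0.0007592 , -0.02434538, -0.0535051 ]), 'gripper_force': 0.0, 'opening': 0.08815210819813968}
side {'mtx': array([[510.56472249,   0.        , 316.90852915],
       [  0.        , 510.56472249, 203.72652724],
       [  0.        ,   0.        ,   1.        ]]), 'D': array([0.03835174, 0.        , 0.        , 0.        , 0.        ]), 'R': array([[-0.77458567,  0.6324651 ,  0.00222166],
       [ 0.4921421 ,  0.60492973, -0.62598416],
       [-0.39725708, -0.48378498, -0.77983261]]), 't': array([ 0.46514364, -0.21012259,  1.3564798 ])}
top {'mtx': array([[479.04452777,   0.        , 325.72726412],
       [  0.        , 479.04452777, 199.59357082],
       [  0.        ,   0.        ,   1.        ]]), 'D': array([-0.0736402,  0.       ,  0.       ,  0.       ,  0.       ]), 'R': array([[-0.02709919, -0.99961864, -0.00531109],
       [-0.99861614,  0.0273108 , -0.04494355],
       [ 0.04507146,  0.00408581, -0.99897541]]), 't': array([-0.01446365,  0.5653842 ,  1.09107771])}
```

View pics/side0.png

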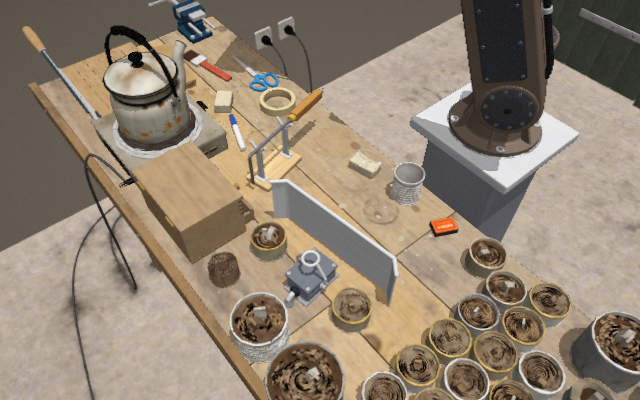

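View pics/top0.png

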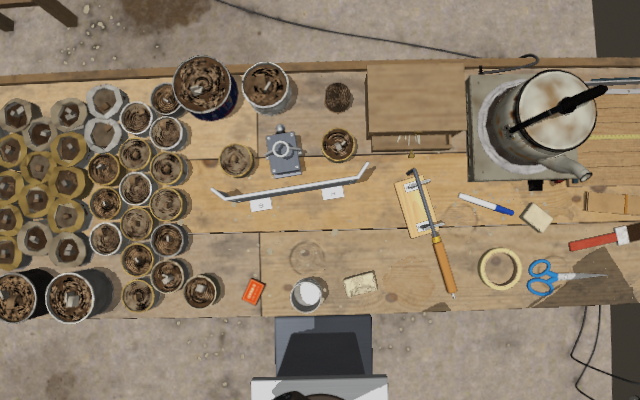

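The side view shows the guard between (275,180) and (395,290), the cut-out at (310,275), the tins at (268,238) and (351,308), and the rod on its rest, running from (250,180) to (320,92). In the top view the guard runs from (212,195) to (367,167), the cut-out is at (283,148), and the tins are at (237,160) and (338,144). The rod bar runs from (410,170) to (433,236), with its handle running on to (453,292).

```bash
cat > h.py <<'E'
from plant import ctrl, imaging
import cv2,numpy as np
def rays(m,uv):
    q=cv2.undistortPoints(np.float64(uv).reshape(-1,1,2),m["mtx"],m["D"]).reshape(-1,2)
    return np.c_[q,np.ones(len(q))]
def cloud(m,d):
    v,u=np.mgrid[0:400,0:640]; r=rays(m,np.c_[u.ravel(),v.ravel()])
    X=(r*d.reshape(-1,1)-m["t"])@m["R"]; X=X.reshape(400,640,3); X[d<=0]=np.nan; return X
def onz(m,uv,z):
    r=rays(m,uv)@m["R"]; c=-m["R"].T@m["t"]; return c+r*((z-c[2])/r[:,2:3])
def tri(m1,uv1,m2,uv2):
    c=[-m["R"].T@m["t"] for m in(m1,m2)]; r=[(rays(m,[uv])@m["R"])[0] for m,uv in((m1,uv1),(m2,uv2))]
    s=np.linalg.lstsq(np.c_[r[0],-r[1]],c[1]-c[0],rcond=None)[0]; a=c[0]+s[0]*r[0];b=c[1]+s[1]*r[1]
    return (a+b)/2,np.linalg.norm(a-b)
E
python3 - <<'E'
from h import *
for n in("top","side"):
    m=imaging.camera_model(n);d=np.load(f"pics/{n}0.npy");X=cloud(m,d);np.save(f"pics/X{n}.npy",X)
    print(n,"valid",(d>0).mean())
    P=X.reshape(-1,3);P=P[~np.isnan(P[:,0])]
    def st(name,lo,hi):
        q=P[np.all((P>lo)&(P<hi),1)]
        if len(q)<5: print(name,len(q));return q
        c=q.mean(0);w,V=np.linalg.eigh(np.cov(q[:,:2].T));a=V[:,1]
        t=(q[:,:2]-c[:2])@a;print(name,len(q),c.round(4),"dir",np.degrees(np.arctan2(a[1],a[0])).round(2),"ext",t.min().round(4),t.max().round(4),"z",np.percentile(q[:,2],[5,50,95]).round(4));return q
    st("bench",[.3,-.1,-.02],[.4,.0,.02])
    c0=onz(m,[[283,148],[237,160],[338,144],[410,170],[433,236],[453,292],[212,195],[367,167]],.06) if n=="top" else None
    if c0 is not None: print(c0.round(3))
    st("guardtop",[.3,-.15,.115],[.62,.3,.14])
    st("rod",[.2,-.5,.095],[.62,-.12,.15])
    st("lid",[.5,-.0,.044],[.75,.2,.056])
    st("eye",[.5,-.0,.075],[.75,.2,.11])
E
```

```text
top valid 0.99590234375
bench 1555 [ 0.348  -0.0465 -0.0004] dir -157.2 ext -0.0639 0.0639 z [-0.0045 -0.0009  0.0044]
[[ 0.68   0.062  0.06 ]
 [ 0.656  0.165  0.06 ]
 [ 0.685 -0.061  0.06 ]
 [ 0.623 -0.218  0.06 ]
 [ 0.476 -0.264  0.06 ]
 [ 0.351 -0.305  0.06 ]
 [ 0.58   0.222  0.06 ]
 [ 0.632 -0.123  0.06 ]]
guardtop 614 [0.587  0.0496 0.1279] dir 96.75 ext -0.1637 0.1571 z [0.1245 0.1279 0.1311]
rod 1054 [ 0.472  -0.2676  0.1191] dir -178.19 ext -0.1493 0.1256 z [0.1096 0.1199 0.1263]
lid 1095 [0.6668 0.0729 0.0487] dir 111.25 ext -0.0507 0.1463 z [0.0451 0.0486 0.0525]
eye 250 [0.637  0.077  0.0912] dir 145.37 ext -0.0577 0.1145 z [0.0777 0.0925 0.1011]
side valid 0.99607421875
bench 865 [ 0.3607 -0.0533  0.0011] dir -146.96 ext -0.0585 0.0747 z [-0.0038 -0.0004  0.0153]
guardtop 775 [0.587  0.0576 0.1263] dir 97.06 ext -0.1706 0.1551 z [0.1159 0.1278 0.131 ]
rod 834 [ 0.481  -0.2621  0.1169] dir -179.81 ext -0.1391 0.1341 z [0.1025 0.1164 0.1264]
lid 1501 [0.6587 0.0823 0.0491] dir 145.41 ext -0.0728 0.1333 z [0.0451 0.0491 0.0532]
eye 989 [0.5963 0.0935 0.0926] dir 114.79 ext -0.0836 0.1031 z [0.0772 0.0929 0.1082]
```

```bash
python3 - <<'E'
import cv2
a=cv2.imread("pics/top0.png")[120:310,200:470];b=cv2.imread("pics/side0.png")[75:335,220:420]
cv2.imwrite("pics/c1.png",cv2.resize(a,None,fx=2.96,fy=2.96,interpolation=cv2.INTER_CUBIC))
cv2.imwrite("pics/c2.png",cv2.resize(b,None,fx=2.3,fy=2.3,interpolation=cv2.INTER_CUBIC))
E
```

```text
(no output)
```

View pics/c1.png

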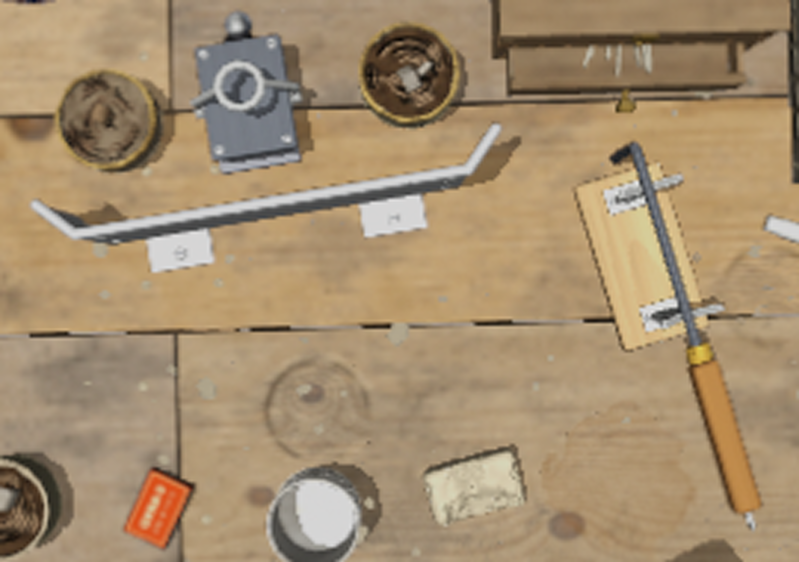

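View pics/c2.png

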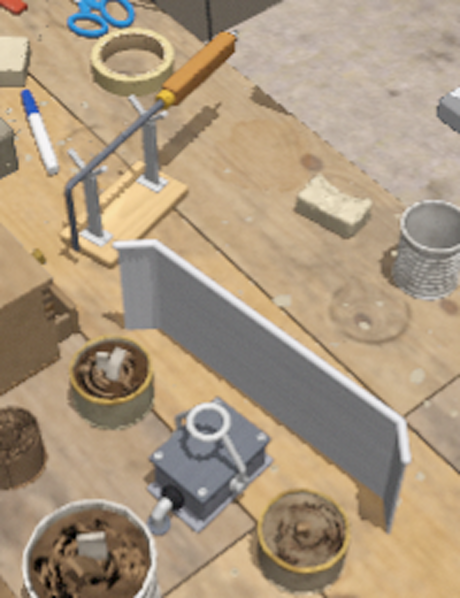

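The close views show the eye ring at about (281.1,149.0) in the top image and (310.4,258.5) in the side image. The rod lies in both forks with its handle towards the robot, and the hook hangs ahead of the rest.

```bash
python3 - <<'E'
from h import *
mt,ms=imaging.camera_model("top"),imaging.camera_model("side")
Xt,Xs=np.load("pics/Xtop.npy"),np.load("pics/Xside.npy")
print("eye",tri(mt,[281.1,149.05],ms,[310.4,258.5]))
print("eye onz top",onz(mt,[[281.1,149.05]],.0915).round(4),"side",onz(ms,[[310.4,258.5]],.0915).round(4))
for n,X in(("top",Xt),("side",Xs)):
    P=X.reshape(-1,3);P=P[~np.isnan(P[:,0])]
    q=P[(P[:,2]>.124)&(P[:,2]<.14)&(P[:,1]>-.06)&(P[:,1]<.15)&(abs(P[:,0]-.59)<.06)]
    c=np.polyfit(q[:,1],q[:,0],1);r=q[:,0]-np.polyval(c,q[:,1]);print(n,"guard x=%.4f*y+%.4f"%tuple(c),"yaw",-np.degrees(np.arctan(c[0])),r.std(),len(q))
    for nm,y0 in(("endL",1),("endR",-1)):
        q=P[(P[:,2]>.12)&(P[:,2]<.14)&(abs(P[:,0]-.59)<.08)&(P[:,1]>-.2)&(P[:,1]<.26)];i=np.argmax(y0*q[:,1]);print(nm,q[i].round(3))
    im=cv2.imread(f"pics/{n}0.png");h=cv2.cvtColor(im,cv2.COLOR_BGR2HSV)
    mk=((h[...,0]>8)&(h[...,0]<20)&(h[...,1]>150)&(h[...,2]>110)&(X[...,2]>.09)&(X[...,2]<.14)&(X[...,1]<-.2)&(X[...,1]>-.4)&(X[...,0]<.55)).astype(np.uint8)
    nl,l,s,c=cv2.connectedComponentsWithStats(mk);k=1+np.argmax(s[1:,4]);v,u=np.nonzero(l==k);q=X[v,u];print("handle px",s[k])
    q=q[q[:,2]>.118] if n=="top" else q
    ce=q.mean(0);w,V=np.linalg.eigh(np.cov(q[:,:2].T));a=V[:,1]*np.sign(V[0,1]);t=(q[:,:2]-ce[:2])@a
    print("handle c",ce.round(4),"yaw",np.degrees(np.arctan2(a[1],a[0])),"ends",(ce[:2]+a*t.min()).round(4),(ce[:2]+a*t.max()).round(4),"zs",np.percentile(q[:,2],[5,50,95]).round(4))
    q=P[(P[:,2]>.07)&(P[:,2]<.135)&(P[:,0]>.47)&(P[:,0]<.68)&(P[:,1]<-.18)&(P[:,1]>-.32)]
    # bar: points close to axis line of handle
    dd=(q[:,:2]-ce[:2]);lat=dd[:,1]*a[0]-dd[:,0]*a[1];q=q[abs(lat)<.02];t=(q[:,:2]-ce[:2])@a
    print("bar n",len(q),"front end t",np.percentile(t,[99,100]).round(4),"lat vs t",np.polyfit(t,lat[abs(lat)<.02],1).round(4))
# lid corners in top crop
uv=np.array([[196,48],[276,32],[300,152],[217,165]])/2.96+[200,120]
L=onz(mt,uv,.05);print("lid",L.round(4),L.mean(0).round(4))
tl=np.array([[109,119],[410,73]])/2.96+[200,120];print("tins",onz(mt,tl,.06).round(4))
b=np.array([[633,148],[700,352],[693,340],[738,512]])/2.96+[200,120];print("bend,ferrule..",onz(mt,b,.112).round(4))
# rest foot corners
f=np.array([[575,188],[662,162],[709,326],[625,350]])/2.96+[200,120];F=onz(mt,f,.014);print("foot",F.round(4),F.mean(0).round(4))
E
```

```text
eye (array([0.67228078, 0.06472993, 0.08586635]), np.float64(0.003683057166680617))
eye onz top [[0.6728 0.063  0.0915]] side [[0.6732 0.0689 0.0915]]
top guard x=-0.1362*y+0.5920 yaw 7.755070094787787 0.0022714131241725398 377
endL [0.586 0.208 0.126]
endR [ 0.631 -0.12   0.124]
handle px [434 241  23  52 448]
handle c [ 0.413  -0.2732  0.1224] yaw 15.371278003031318 ends [ 0.3614 -0.2873] [ 0.4653 -0.2588] zs [0.1192 0.1225 0.1256]
bar n 423 front end t [0.216  0.2185] lat vs t [ 0.0011 -0.0013]
side guard x=-0.1378*y+0.5933 yaw 7.845911395588451 0.002262843898963311 385
endL [0.587 0.214 0.128]
endR [ 0.633 -0.118  0.124]
handle px [291  89  31  31 261]
handle c [ 0.4154 -0.2659  0.1201] yaw 15.991477867076986 ends [ 0.3564 -0.2829] [ 0.465  -0.2517] zs [0.1118 0.1215 0.1248]
bar n 480 front end t [0.2144 0.2153] lat vs t [-0.0127 -0.0026]
lid [[0.7092 0.0998 0.05  ]
 [0.7196 0.0387 0.05  ]
 [0.6277 0.0227 0.05  ]
 [0.6196 0.0856 0.05  ]] [0.6691 0.0617 0.05  ]
tins [[ 0.6556  0.1651  0.06  ]
 [ 0.6838 -0.0617  0.06  ]]
bend,ferrule.. [[ 0.6176 -0.2175  0.112 ]
 [ 0.4715 -0.26    0.112 ]
 [ 0.4801 -0.2553  0.112 ]
 [ 0.3578 -0.2834  0.112 ]]
foot [[ 0.5975 -0.1889  0.014 ]
 [ 0.616  -0.2577  0.014 ]
 [ 0.4872 -0.2898  0.014 ]
 [ 0.4705 -0.2236  0.014 ]] [ 0.5428 -0.24    0.014 ]
```

```bash
python3 -m crank '[[[0.0235,0.0325,0],[0,0,0.1],1],[[0.0235,0.0325,0],[0,0,0.1],1],[[0.0235,0.0325,0],[0,0,0.1],1],[[0.0235,0.0325,0],[0,0,0.1],1],[[0.0235,0.0325,0],[0,0,0.1],1],[[0.0235,0.0325,0],[0,0,0.1],1],[[0.0235,0.0325,0],[0,0,0.1],1],[[0.0235,0.0325,0],[0,0,0.1],1],[[0.0235,0.0325,0],[0,0,0.1],1],[[0.0235,0.0325,0],[0,0,0],1],[[0.0235,0.0325,0],[0,0,0],1],[[0.0235,0.0325,0],[0,0,0],1]]' && python3 -m crank '[[[0,0,0],[0,0,0],1],[[0,0,0],[0,0,0],1]]' && python3 - <<'E'
from h import *
o=ctrl.get_obs();print(o["tool_pos"],o["orientation"])
m=imaging.camera_model("wrist");p,d=imaging.snapshot("wrist");cv2.imwrite("pics/w1.png",p);np.save("pics/w1.npy",d)
X=cloud(m,d);h=cv2.cvtColor(p,cv2.COLOR_BGR2HSV)
mk=((h[...,0]>8)&(h[...,0]<20)&(h[...,1]>150)&(h[...,2]>90)&(X[...,2]>.1)&(X[...,2]<.14)).astype(np.uint8)
nl,l,s,c=cv2.connectedComponentsWithStats(mk);k=1+np.argmax(s[1:,4]);v,u=np.nonzero(l==k);q=X[v,u];print(s[k])
q=q[q[:,2]>np.median(q[:,2])-.004]
ce=q.mean(0);w,V=np.linalg.eigh(np.cov(q[:,:2].T));a=V[:,1]*np.sign(V[0,1]);t=(q[:,:2]-ce[:2])@a
print("handle c",ce.round(4),"yaw",np.degrees(np.arctan2(a[1],a[0])),"ends",(ce[:2]+a*t.min()).round(4),(ce[:2]+a*t.max()).round(4),np.median(q[:,2]))
E
```

```text
clock: 1.3
tool_pos: [0.4513, -0.262, 0.2453]
orientation: [180.0, -0.0, -164.6]
force: [-0.1, -1.5, -0.2]
opening: 0.0876
gripper_force: 0.0
clock: 1.5
tool_pos: [0.4511, -0.2627, 0.2451]
orientation: [180.0, -0.0, -164.5]
force: [-0.1, -0.7, -0.4]
opening: 0.0877
gripper_force: 0.0
[ 0.45108085 -0.26268992  0.24506529] [ 1.79978504e+02 -3.31522844e-02 -1.64490287e+02]Traceback (most recent call last):
  File "<stdin>", line 6, in <module>
    return _wrapfunc(a, 'argmax', axis=axis, out=out, **kwds)
    return bound(*args, **kwds)
ValueError: attempt to get argmax of an empty sequence
```

View pics/w1.png

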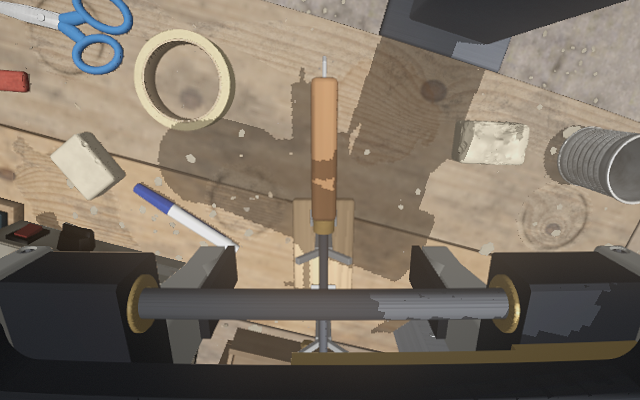

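The wrist view shows the handle upright in the picture between the open fingers. It spans columns 313–337, with its front face at row 221 and its back at row 78.

```bash
python3 - <<'E'
from h import *
m=imaging.camera_model("wrist");d=np.load("pics/w1.npy")
A=onz(m,[[324.5,221],[324.8,78],[313,150],[337,150]],.124);print(A.round(4),(A[2]+A[3])/2)
print(np.degrees(np.arctan2(*(A[0]-A[1])[1::-1])),d[150,324],cloud(m,d)[150,324],cloud(m,d)[260,400])
E
```

```text
[[ 0.4636 -0.2581  0.124 ]
 [ 0.3599 -0.2867  0.124 ]
 [ 0.4116 -0.2815  0.124 ]
 [ 0.4068 -0.2642  0.124 ]] [ 0.40916461 -0.27281584  0.124     ]
15.411708185457647 0.2597842 [ 0.40941527 -0.27352284  0.12364187] [ 0.53098288 -0.14269399 -0.00081268]
```

```bash
python3 -m crank '[[[0,0.0013,-0.02],[0,0,-0.1],1],[[0,0,-0.03],[0,0,0],1],[[0,0,-0.03],[0,0,0],1],[[0,0,-0.025],[0,0,0],1],[[0,0,-0.015],[0,0,0],1],[[0,0,-0.0135],[0,0,0],1],[[0,0,0],[0,0,0],1],[[0,0,0],[0,0,0],0],[[0,0,0],[0,0,0],-0.4],[[0,0,0],[0,0,0],-1],[[0,0,0],[0,0,0],-1],[[0,0,0],[0,0,0],-1]]'; python3 -m crank '[[[0,0,0],[0,0,0],-1],[[0,0,0],[0,0,0],-1],[[0,0,0],[0,0,0],-1],[[0,0,0],[0,0,0],-1]]'
```

```text
clock: 2.75
tool_pos: [0.451, -0.2622, 0.1123]
orientation: [-180.0, 0.0, -164.7]
force: [0.4, -0.8, -0.3]
opening: 0.0536
gripper_force: 0.0
clock: 3.15
tool_pos: [0.4508, -0.2622, 0.1118]
orientation: [180.0, -0.0, -164.7]
force: [-0.8, -0.7, -0.5]
opening: 0.0213
gripper_force: 0.0
```

```bash
python3 -m crank '[[[0,0,0],[0,0,0],-1],[[0,0,0],[0,0,0],-1],[[0,0,0],[0,0,0],-1]]'; python3 -m crank '[[[0,0,0.01],[0,0,0],-1],[[0,0,0.02],[0,0,0],-1],[[0,0,0.03],[0,0,0],-1],[[0,0,0.035],[0,0,0],-1],[[0,0,0.035],[0,0,0],-1],[[0,0,0.01],[0,0,0],-1],[[0,0,0],[0,0,0],-1],[[0,0,0],[0,0,0],-1]]'
python3 - <<'E'
from h import *
print(ctrl.get_obs())
for n in("side","top"):
    p,d=imaging.snapshot(n);cv2.imwrite(f"pics/{n}1.png",p);np.save(f"pics/{n}1.npy",d)
a=cv2.imread("pics/side1.png")[0:240,190:450];cv2.imwrite("pics/c3.png",cv2.resize(a,None,fx=2.4,fy=2.4,interpolation=cv2.INTER_CUBIC))
E
```

```text
clock: 3.45
tool_pos: [0.4508, -0.2623, 0.1118]
orientation: [180.0, -0.0, -164.7]
force: [0.6, -0.3, -1.3]
opening: 0.0198
gripper_force: 30.0
clock: 4.25
tool_pos: [0.4501, -0.2619, 0.251]
orientation: [179.9, -0.0, -164.7]
force: [0.3, 0.3, -2.0]
opening: 0.0199
gripper_force: 30.0
{'clock': 4.25, 'joint_pos': array([-8.60784087e+00,  5.77233545e+00, -1.80185078e+01, -4.44539302e-02,
       -6.62799304e+01, -6.61079411e+01]), 'qvel': array([-0.0400623 ,  1.0981232 , -0.97870128, -0.18303781,  0.12228234,
        0.016322  ]), 'tau': array([ 1.37317088e-02, -3.91942513e+01,  3.03449965e+01,  7.28231326e+00,
        2.83457892e-02,  1.07099502e-04]), 'tool_pos': array([ 0.45008514, -0.2618589 ,  0.25095691]), 'orientation': array([ 1.79934142e+02, -4.82403416e-02, -1.64733662e+02]), 'force': array([ 0.28254887,  0.26970841, -1.96685273]), 'moment': array([-0.03408169,  0.13973156,  0.02097671]), 'gripper_force': 29.999557435512543, 'opening': 0.019922074639755684}
```

View pics/c3.png

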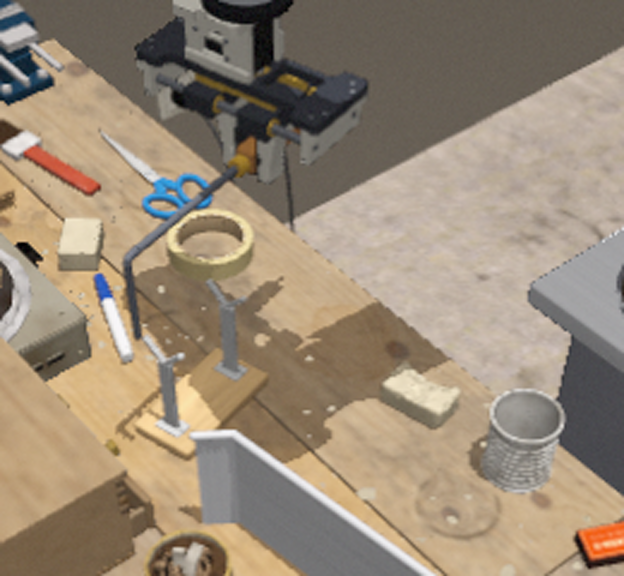

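The side crop shows the rod held level above the rest. The bend is at about (243,108) and the tip at about (247,141) in full-image pixels.

```bash
cat >> h.py <<'E'
def proj(m,P):
    return cv2.projectPoints(np.float64(P).reshape(-1,3),cv2.Rodrigues(m["R"])[0],m["t"],m["mtx"],m["D"])[0].reshape(-1,2)
def rodpts(o,gx=.013,pitch=0):
    y=np.radians(o["orientation"][2]+180);a=np.array([np.cos(y),np.sin(y),0]);p=np.radians(pitch)
    x=a*np.cos(p)-np.array([0,0,np.sin(p)]);z=a*np.sin(p)+np.array([0,0,np.cos(p)]);O=o["tool_pos"]+gx*x
    return O,O+.16*x,O+.16*x-.092*z
E
python3 - <<'E'
from h import *
o=ctrl.get_obs();m=imaging.camera_model("side")
for p in(0,3):
    r=rodpts(o,pitch=p);print(p,[x.round(4) for x in r]);print(proj(m,r).round(1))
X=cloud(imaging.camera_model("top"),np.load("pics/top1.npy"));O,B,T=rodpts(o)
a=(B-O)/.16;dd=X-O;t=dd[...,:2]@a[:2];lat=dd[...,1]*a[0]-dd[...,0]*a[1];k=(abs(lat)<.012)&(t>.02)&(t<.2)&(X[...,2]>.2)
print("bar z vs t",np.polyfit(t[k],X[k][:,2],1),k.sum(),"lat",np.polyfit(t[k],lat[k],1),t[k].max())
E
```

```text
0 [array([ 0.4624, -0.2585,  0.2502]), array([ 0.6168, -0.2163,  0.2502]), array([ 0.6168, -0.2163,  0.1582])]
[[290.9  66.5]
 [242.3 106.5]
 [247.2 139.9]]
3 [array([ 0.4624, -0.2585,  0.2496]), array([ 0.6165, -0.2164,  0.2412]), array([ 0.6119, -0.2177,  0.1493])]
[[290.9  66.7]
 [242.9 109.9]
 [249.1 141.5]]
bar z vs t [-3.98711799  0.75299207] 971 lat [-0.01550895  0.00088285] 0.1655275281006481
```

```bash
python3 -m crank '[[[0.002,0.010,0.01],[0,0,-0.6],-1],[[0.004,0.024,0],[0,0,-0.6],-1],[[0.0045,0.0275,0],[0,0,-0.6],-1],[[0.0045,0.0275,0],[0,0,-0.6],-1],[[0.0045,0.0275,0],[0,0,-0.6],-1],[[0.0045,0.0275,0],[0,0,-0.6],-1],[[0.0045,0.0275,0],[0,0,-0.7],-1],[[0.0045,0.0275,0],[0,0,-0.7],-1],[[0.0045,0.0275,0],[0,0,-0.7],-1],[[0.0045,0.0275,0],[0,0,-0.7],-1],[[0.0045,0.0275,0],[0,0,-0.7],-1],[[0.004,0.0205,0],[0,0,-0.4],-1]]'; python3 -m crank '[[[0,0,-0.01],[0,0,0],-1],[[0,0,-0.02],[0,0,0],-1],[[0,0,-0.01],[0,0,0],-1],[[0,0,0],[0,0,0],-1],[[0,0,0],[0,0,0],-1],[[0,0,0],[0,0,0],-1]]'
python3 - <<'E'
from h import *
o=ctrl.get_obs();r=rodpts(o);print([x.round(4) for x in r],o["force"],o["moment"])
c=[]
for n,(u,v) in(("side",(310,255)),("top",(283,155))):
    p,d=imaging.snapshot(n);cv2.imwrite(f"pics/{n}2.png",p);np.save(f"pics/{n}2.npy",d);print(n,proj(imaging.camera_model(n),r).round(1))
    c.append(cv2.resize(p[v-45:v+45,u-45:u+45],None,fx=4.4,fy=4.4,interpolation=cv2.INTER_CUBIC))
cv2.imwrite("pics/c4.png",np.hstack(c))
E
```

```text
clock: 5.55
tool_pos: [0.5008, 0.0411, 0.2604]
orientation: [-180.0, -0.1, -172.2]
force: [0.6, -0.2, -1.8]
opening: 0.0203
gripper_force: 30.0
clock: 6.15
tool_pos: [0.5017, 0.0396, 0.2225]
orientation: [-180.0, 0.1, -172.2]
force: [-0.5, 0.0, -1.4]
opening: 0.0196
gripper_force: 30.0
[array([0.5146, 0.0413, 0.2225]), array([0.6731, 0.0629, 0.2225]), array([0.6731, 0.0629, 0.1305])] [-0.54118696  0.04261729 -1.37165193] [-0.01205042  0.14044067 -0.00900158]
side [[366.6 165.8]
 [307.7 215.2]
 [308.3 245.1]]
top [[287.7 222.5]
 [274.3 138.4]
 [279.3 146.1]]
```

View pics/c4.png

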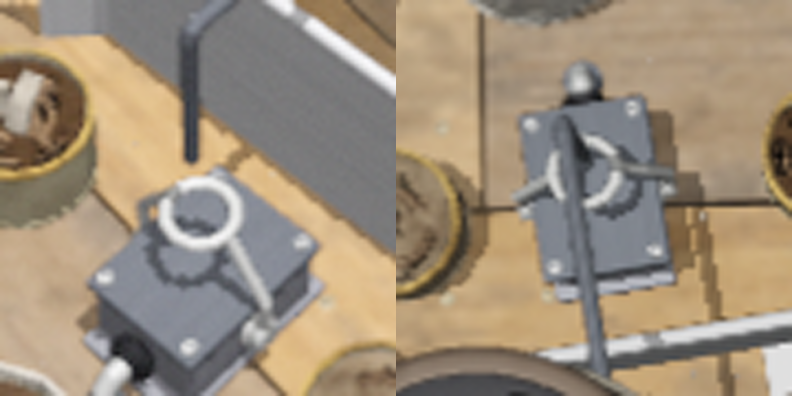

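In the crops the tip hangs at about (308.2,246.4) in the side image. The eye is at (310.7,258.2) side and (280.7,148.6) top, and the bend at (307.5,217) side and (276,138) top.

```bash
python3 - <<'E'
from h import *
mt,ms=imaging.camera_model("top"),imaging.camera_model("side");o=ctrl.get_obs();print(o["tool_pos"])
e=tri(mt,[280.7,148.6],ms,[310.7,258.2]);b=tri(mt,[276,138.5],ms,[307.5,217]);print(e,b)
print("tip side ray at z=.1305",onz(ms,[[308.2,246]],.1305),"eye side z .0915",onz(ms,[[310.7,258.2]],.0915),"top",onz(mt,[[280.7,148.6]],.0915))
print("pred bend",rodpts(o)[1],"top ray bend at .2225",onz(mt,[[276,138.5]],.2225))
E
```

```text
[0.50167847 0.03967368 0.22257095]
(array([0.67263985, 0.06557429, 0.08836533]), np.float64(0.004387357172624675)) (array([0.67335689, 0.06101934, 0.21579357]), np.float64(0.001875928931216516))
tip side ray at z=.1305 [[0.67450571 0.06440512 0.1305    ]] eye side z .0915 [[0.6723106  0.06869167 0.0915    ]] top [[0.67378432 0.06380213 0.0915    ]]
pred bend [0.67309034 0.0630611  0.22257095] top ray bend at .2225 [[0.67287484 0.05968997 0.2225    ]]
```

```bash
python3 -m crank '[[[0,0.004,0],[0,0,0],-1],[[0,0,-0.005],[0,0,0],-1],[[0,0,-0.01],[0,0,0],-1],[[0,0,-0.01],[0,0,0],-1],[[0,0,-0.005],[0,0,0],-1],[[0,0,-0.004],[0,0,0],-1],[[0,0,-0.003],[0,0,0],-1]]'; python3 -m crank '[[[0,0,-0.003],[0,0,0],-1],[[0,0,-0.005],[0,0,0],-1],[[0,0,-0.005],[0,0,0],-1],[[0,0,-0.005],[0,0,0],-1],[[0,0,-0.004],[0,0,0],-1],[[0,0,0],[0,0,0],-1],[[0,0,0],[0,0,0],-1]]'
python3 - <<'E'
from h import *
o=ctrl.get_obs();r=rodpts(o);print(r[2],o["force"],o["moment"])
c=[]
for n,(u,v) in(("side",(310,255)),("top",(283,155))):
    p,d=imaging.snapshot(n);cv2.imwrite(f"pics/{n}3.png",p)
    c.append(cv2.resize(p[v-45:v+45,u-45:u+45],None,fx=4.4,fy=4.4,interpolation=cv2.INTER_CUBIC))
cv2.imwrite("pics/c5.png",np.hstack(c))
E
```

```text
clock: 6.95
tool_pos: [0.5012, 0.0437, 0.1843]
orientation: [-180.0, -0.0, -172.2]
force: [0.4, -0.2, -1.4]
opening: 0.0198
gripper_force: 30.0
clock: 7.65
tool_pos: [0.5013, 0.0437, 0.1628]
orientation: [-180.0, -0.0, -172.2]
force: [-0.2, 0.9, -1.1]
opening: 0.0199
gripper_force: 30.0
[0.67273515 0.06718853 0.0708295 ] [-0.20360251  0.8789729  -1.07258814] [0.007986   0.11638261 0.01645354]
```

View pics/c5.png

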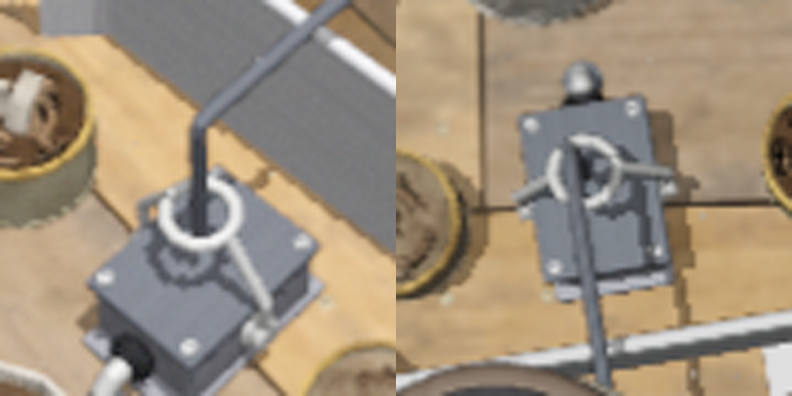

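The crops show the tip down inside the eye ring, at about (310,258) in the side image, with clearance all round. Next I tare the force reading and feel for the stop.

```bash
cat > chk.py <<'E'
import sys
from h import *
lim=float(sys.argv[1]);n=int(sys.argv[2]) if len(sys.argv)>2 else 1
F=[];M=[]
for i in range(n):
    if i: imaging.snapshot("wrist")
    o=ctrl.get_obs();y=np.radians(o["orientation"][2]+180);c,s=np.cos(y),np.sin(y)
    F.append(-o["force"]@[c,s,0]);M.append(o["moment"]@[-s,c,0])
p=o["tool_pos"];print("t%.2f adv %.4f F %.2f (sd %.2f) M %.3f (sd %.3f) z %.4f pitch %.2f"%(o["clock"],p[:2]@[.9907,.1357]-.5025,np.mean(F),np.std(F),np.mean(M),np.std(M),p[2],o["orientation"][1]))
sys.exit(max(abs(np.mean(F)),abs(np.mean(M)-.13)/.075)>lim)
E
python3 chk.py 9 5
python3 -m crank '[[[0.004,0.0005,0],[0,0,0],-1],[[0.002,0.0003,0],[0,0,0],-1],[[0,0,0],[0,0,0],-1]]' >/dev/null; python3 chk.py 3 2
python3 -m crank '[[[0.002,0.0003,0],[0,0,0],-1],[[0.002,0.0003,0],[0,0,0],-1],[[0,0,0],[0,0,0],-1]]' >/dev/null; python3 chk.py 3 2 && 
python3 -m crank '[[[0.001,0.0001,0],[0,0,0],-1],[[0.001,0.0002,0],[0,0,0],-1],[[0,0,0],[0,0,0],-1]]' >/dev/null; python3 chk.py 3 2
```

```text
t7.95 adv 0.0002 F -0.23 (sd 0.21) M 0.106 (sd 0.026) z 0.1631 pitch 0.02
t8.30 adv 0.0063 F 0.13 (sd 0.40) M 0.142 (sd 0.017) z 0.1628 pitch -0.01
t8.65 adv 0.0101 F 0.76 (sd 0.16) M 0.373 (sd 0.072) z 0.1627 pitch -0.03
t8.70 adv 0.0101 F 0.61 (sd 0.02) M 0.340 (sd 0.040) z 0.1627 pitch -0.02False
False
True
False
```

```bash
sed -i 's/^sys.exit.*/Fm=(np.mean(M)-.12)\/.25; print("   Fm %.2f"%Fm); sys.exit(int(max(abs(np.mean(F)),abs(Fm))>lim))/' chk.py
python3 -m crank '[[[0.001,0.0001,0],[0,0,0],-1],[[0.001,0.0001,0],[0,0,0],-1],[[0,0,0],[0,0,0],-1]]' >/dev/null; python3 chk.py 2.2 2 && 
python3 -m crank '[[[0.001,0.0002,0],[0,0,0],-1],[[0.0005,0,0],[0,0,0],-1],[[0,0,0],[0,0,0],-1]]' >/dev/null && python3 chk.py 2.2 2 &&
python3 -m crank '[[[0.001,0.0002,0],[0,0,0],-1],[[0.0005,0,0],[0,0,0],-1],[[0,0,0],[0,0,0],-1]]' >/dev/null && python3 chk.py 2.2 2 &&
python3 -m crank '[[[0.001,0.0002,0],[0,0,0],-1],[[0.0005,0,0],[0,0,0],-1],[[0,0,0],[0,0,0],-1]]' >/dev/null && python3 chk.py 2.2 2 &&
python3 -m crank '[[[0.001,0.0002,0],[0,0,0],-1],[[0.0005,0,0],[0,0,0],-1],[[0,0,0],[0,0,0],-1]]' >/dev/null && python3 chk.py 2.2 2
```

```text
t9.05 adv 0.0121 F 1.25 (sd 0.19) M 0.598 (sd 0.002) z 0.1628 pitch -0.01
   Fm 1.91
t9.40 adv 0.0137 F 0.63 (sd 0.36) M 0.615 (sd 0.001) z 0.1629 pitch 0.00
   Fm 1.98
t9.75 adv 0.0153 F 0.90 (sd 0.01) M 0.620 (sd 0.005) z 0.1629 pitch 0.00
   Fm 2.00
t10.10 adv 0.0168 F 0.67 (sd 0.33) M 0.632 (sd 0.014) z 0.1629 pitch 0.00
   Fm 2.05
t10.45 adv 0.0184 F 1.04 (sd 0.72) M 0.637 (sd 0.004) z 0.1629 pitch 0.01
   Fm 2.07
```

```bash
sed -i 's/\/.25; print/\/.5; print/; s/print("t%.2f/print("t%.2f fz %.1f/; s/%(o\["clock"\],/%(o["clock"],o["force"][2],/' chk.py
python3 -m crank '[[[0.001,0.0001,0],[0,0,0],-1],[[0.0005,0.0001,0],[0,0,0],-1],[[0,0,0],[0,0,0],-1]]' >/dev/null; python3 chk.py 2 2 && 
python3 -m crank '[[[0.001,0.0002,0],[0,0,0],-1],[[0.0005,0,0],[0,0,0],-1],[[0,0,0],[0,0,0],-1]]' >/dev/null && python3 chk.py 2 2 &&
python3 -m crank '[[[0.001,0.0002,0],[0,0,0],-1],[[0.0005,0,0],[0,0,0],-1],[[0,0,0],[0,0,0],-1]]' >/dev/null && python3 chk.py 2 2 &&
python3 -m crank '[[[0.001,0.0002,0],[0,0,0],-1],[[0.0005,0,0],[0,0,0],-1],[[0,0,0],[0,0,0],-1]]' >/dev/null && python3 chk.py 2 2 &&
python3 -m crank '[[[0.001,0.0002,0],[0,0,0],-1],[[0.0005,0,0],[0,0,0],-1],[[0,0,0],[0,0,0],-1]]' >/dev/null && python3 chk.py 2 2 &&
python3 -m crank '[[[0.001,0.0002,0],[0,0,0],-1],[[0.0005,0,0],[0,0,0],-1],[[0,0,0],[0,0,0],-1]]' >/dev/null && python3 chk.py 2 2
```

```text
t10.80 fz -1.4 adv 0.0198 F 1.30 (sd 0.26) M 0.678 (sd 0.035) z 0.1629 pitch 0.00
   Fm 1.12
t11.15 fz -1.6 adv 0.0214 F 0.85 (sd 0.23) M 0.681 (sd 0.035) z 0.1629 pitch 0.00
   Fm 1.12
t11.50 fz -2.2 adv 0.0229 F 1.17 (sd 0.23) M 0.712 (sd 0.009) z 0.1628 pitch 0.00
   Fm 1.18
t11.85 fz -2.3 adv 0.0244 F 1.05 (sd 0.46) M 0.745 (sd 0.016) z 0.1629 pitch 0.00
   Fm 1.25
t12.20 fz -2.8 adv 0.0259 F 0.88 (sd 0.19) M 0.714 (sd 0.020) z 0.1629 pitch 0.00
   Fm 1.19
t12.55 fz -3.1 adv 0.0273 F 1.83 (sd 0.18) M 0.884 (sd 0.018) z 0.1628 pitch -0.01
   Fm 1.53
```

```bash
python3 -m crank '[[[0.0007,0.0001,0],[0,0,0],-1],[[0,0,0],[0,0,0],-1]]' >/dev/null; python3 chk.py 3.5 2 && 
python3 -m crank '[[[0.0007,0.0001,0],[0,0,0],-1],[[0,0,0],[0,0,0],-1]]' >/dev/null && python3 chk.py 3.5 2 &&
python3 -m crank '[[[0.0007,0.0001,0],[0,0,0],-1],[[0,0,0],[0,0,0],-1]]' >/dev/null && python3 chk.py 3.5 2
```

```text
t12.80 fz -2.3 adv 0.0279 F 1.82 (sd 0.26) M 1.104 (sd 0.010) z 0.1628 pitch -0.02
   Fm 1.97
t13.05 fz -1.9 adv 0.0285 F 3.32 (sd 0.19) M 1.441 (sd 0.002) z 0.1628 pitch -0.02
   Fm 2.64
t13.30 fz -2.4 adv 0.0292 F 3.33 (sd 0.03) M 1.753 (sd 0.006) z 0.1628 pitch -0.03
   Fm 3.27
```

```bash
sed -i 's/-.12)\/.5;/-.25)\/.45;/' chk.py; python3 -m crank '[[[0.0007,0.0001,0],[0,0,0],-1],[[0,0,0],[0,0,0],-1]]' >/dev/null; python3 chk.py 6 2 && 
python3 -m crank '[[[0.0007,0.0001,0],[0,0,0],-1],[[0,0,0],[0,0,0],-1]]' >/dev/null && python3 chk.py 6 2 &&
python3 -m crank '[[[0.0007,0.0001,0],[0,0,0],-1],[[0,0,0],[0,0,0],-1]]' >/dev/null && python3 chk.py 6 2
```

```text
t13.55 fz -1.1 adv 0.0298 F 4.37 (sd 0.36) M 2.216 (sd 0.047) z 0.1627 pitch -0.04
   Fm 4.37
t13.80 fz -0.2 adv 0.0304 F 5.95 (sd 0.10) M 2.409 (sd 0.017) z 0.1627 pitch -0.05
   Fm 4.80
t14.05 fz 0.3 adv 0.0308 F 6.82 (sd 0.05) M 2.782 (sd 0.034) z 0.1627 pitch -0.09
   Fm 5.63
```

```bash
python3 -m crank '[[[0.0003,0,0],[0,0,0],-1],[[0,0,0],[0,0,0],-1],[[0,0,0],[0,0,0],-1]]' >/dev/null; python3 chk.py 8.5 4 && python3 -m crank '[[[0,0,0],[0,0,0],-1],[[0,0,0],[0,0,0],-1],[[0,0,0],[0,0,0],-1],[[0,0,0],[0,0,0],-1],[[0,0,0],[0,0,0],-1],[[0,0,0],[0,0,0],-1]]' >/dev/null; python3 chk.py 8.5 3
```

```text
t14.50 fz 0.9 adv 0.0309 F 7.59 (sd 0.48) M 2.912 (sd 0.047) z 0.1626 pitch -0.10
   Fm 5.92
t15.20 fz 0.0 adv 0.0309 F 6.81 (sd 0.51) M 2.936 (sd 0.012) z 0.1626 pitch -0.10
   Fm 5.97
```

```bash
python3 -m crank '[[[0,0,0],[0,0,0],-1],[[0,0,0],[0,0,0],-1],[[0,0,0],[0,0,0],-1],[[0,0,0],[0,0,0],-1],[[0,0,0],[0,0,0],-1],[[0,0,0],[0,0,0],-1],[[0,0,0],[0,0,0],-1]]' >/dev/null; python3 chk.py 9 1
python3 -m crank '[[[-0.002,-0.0003,0],[0,0,0],-1],[[-0.002,-0.0003,0],[0,0,0],-1],[[-0.002,-0.0003,0],[0,0,0],-1],[[-0.002,-0.0002,0],[0,0,0],-1],[[-0.002,-0.0003,0],[0,0,0],-1],[[-0.002,-0.0003,0],[0,0,0],-1],[[-0.002,-0.0003,0],[0,0,0],-1],[[-0.002,-0.0002,0],[0,0,0],-1],[[-0.002,-0.0003,0],[0,0,0],-1],[[-0.002,-0.0003,0],[0,0,0],-1],[[-0.002,-0.0003,0],[0,0,0],-1],[[0,0,0],[0,0,0],-1]]'>/dev/null;  python3 chk.py 9 2
python3 -m crank '[[[-0.002,-0.0003,0],[0,0,0],-1],[[-0.002,-0.0003,0],[0,0,0],-1],[[-0.002,-0.0003,0],[0,0,0],-1],[[-0.002,-0.0002,0],[0,0,0],-1],[[-0.002,-0.0003,0],[0,0,0],-1],[[-0.002,-0.0003,0],[0,0,0],-1],[[0,0,0],[0,0,0],-1]]'>/dev/null;  python3 chk.py 9 2
```

```text
t15.90 fz 0.9 adv 0.0309 F 6.61 (sd 0.00) M 2.872 (sd 0.000) z 0.1626 pitch -0.10
   Fm 5.83
t17.15 fz -0.4 adv 0.0097 F -0.14 (sd 1.00) M -0.067 (sd 0.028) z 0.1630 pitch 0.02
   Fm -0.70
t17.90 fz -1.5 adv -0.0028 F -0.36 (sd 0.19) M -0.115 (sd 0.014) z 0.1628 pitch -0.03
   Fm -0.81
```

```bash
python3 -m crank '[[[-0.002,-0.0003,0],[0,0,0],-1],[[-0.002,-0.0003,0],[0,0,0],-1],[[-0.002,-0.0003,0],[0,0,0],-1],[[-0.002,-0.0002,0],[0,0,0],-1],[[0,0,0],[0,0,0],-1]]'>/dev/null;  python3 chk.py 7 2
python3 -m crank '[[[-0.002,-0.0003,0],[0,0,0],-1],[[-0.002,-0.0003,0],[0,0,0],-1],[[-0.002,-0.0002,0],[0,0,0],-1],[[0,0,0],[0,0,0],-1]]'>/dev/null;  python3 chk.py 7 2 &&
python3 -m crank '[[[-0.002,-0.0003,0],[0,0,0],-1],[[-0.002,-0.0002,0],[0,0,0],-1],[[0,0,0],[0,0,0],-1]]'>/dev/null;  python3 chk.py 7 2 &&
python3 -m crank '[[[-0.002,-0.0003,0],[0,0,0],-1],[[0,0,0],[0,0,0],-1]]'>/dev/null && python3 chk.py 7 2 && 
python3 -m crank '[[[-0.002,-0.0003,0],[0,0,0],-1],[[0,0,0],[0,0,0],-1]]'>/dev/null && python3 chk.py 7 2
```

```text
t18.45 fz -1.5 adv -0.0109 F 0.30 (sd 0.42) M 0.054 (sd 0.019) z 0.1629 pitch -0.02
   Fm -0.44
t18.90 fz -3.6 adv -0.0163 F -4.00 (sd 0.02) M -1.230 (sd 0.039) z 0.1630 pitch 0.05
   Fm -3.29
t19.25 fz -2.2 adv -0.0211 F -1.47 (sd 0.45) M -0.418 (sd 0.089) z 0.1628 pitch -0.04
   Fm -1.49
t19.50 fz -1.3 adv -0.0230 F -1.16 (sd 0.10) M -0.256 (sd 0.028) z 0.1628 pitch -0.03
   Fm -1.12
t19.75 fz -1.0 adv -0.0250 F -0.82 (sd 0.27) M -0.032 (sd 0.019) z 0.1629 pitch -0.02
   Fm -0.63
```

```bash
python3 -m crank '[[[-0.002,-0.0003,0],[0,0,0],-1],[[-0.001,-0.0001,0],[0,0,0],-1],[[0,0,0],[0,0,0],-1]]'>/dev/null;  python3 chk.py 4 2 &&
python3 -m crank '[[[-0.002,-0.0003,0],[0,0,0],-1],[[0,0,0],[0,0,0],-1]]'>/dev/null && python3 chk.py 4 2
python3 - <<'E'
from h import *
o=ctrl.get_obs();r=rodpts(o);print(r[2])
c=[]
for n,(u,v) in(("side",(310,255)),("top",(283,155))):
    p,d=imaging.snapshot(n);cv2.imwrite(f"pics/{n}4.png",p)
    c.append(cv2.resize(p[v-45:v+45,u-45:u+45],None,fx=4.4,fy=4.4,interpolation=cv2.INTER_CUBIC))
cv2.imwrite("pics/c6.png",np.hstack(c))
E
```

```text
t20.10 fz -0.8 adv -0.0280 F -0.68 (sd 0.38) M 0.094 (sd 0.013) z 0.1628 pitch -0.02
   Fm -0.35
t20.35 fz -1.9 adv -0.0299 F -0.42 (sd 0.13) M 0.117 (sd 0.040) z 0.1628 pitch -0.01
   Fm -0.29
[0.64301415 0.06288276 0.07083096]
```

View pics/c6.png

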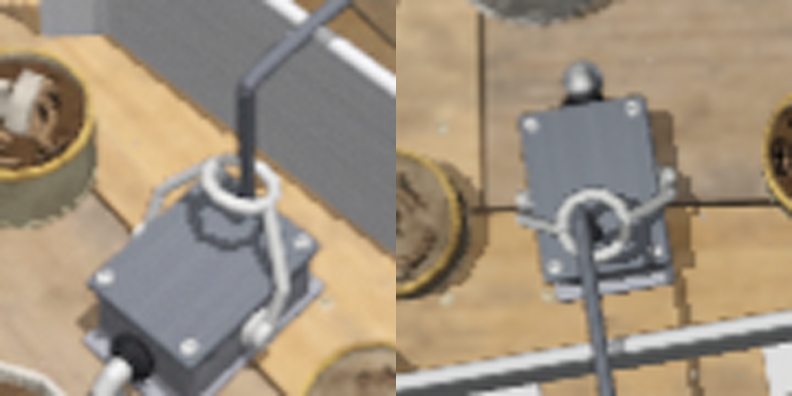

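The crops show the lever well forward, with the ring centre at about (283,161) in the top image. That is about 26 mm nearer the robot, so the angle is about 0.4 (on), and the leg hangs free in the ring. I lift out now.

```bash
python3 -m crank '[[[0.0025,0.0003,0],[0,0,0],-1],[[0,0,0],[0,0,0],-1],[[0,0,0.005],[0,0,0],-1],[[0,0,0.008],[0,0,0],-1],[[0,0,0.01],[0,0,0],-1],[[0,0,0.012],[0,0,0],-1],[[0,0,0.015],[0,0,0],-1],[[0,0,0.02],[0,0,0],-1],[[0,0,0.02],[0,0,0],-1],[[0,0,0.01],[0,0,0],-1],[[0,0,0],[0,0,0],-1],[[0,0,0],[0,0,0],-1]]'; python3 - <<'E'
from h import *
mt,ms=imaging.camera_model("top"),imaging.camera_model("side")
o=ctrl.get_obs();O,B,T=rodpts(o);print(o["tool_pos"],o["moment"],o["orientation"],[x.round(4) for x in(O,B,T)])
a=(B-O)/.16
for n,m in(("top",mt),("side",ms)):
    p,d=imaging.snapshot(n);cv2.imwrite(f"pics/{n}5.png",p);X=cloud(m,d);dd=X-O;t=dd[...,:2]@a[:2];lat=dd[...,1]*a[0]-dd[...,0]*a[1]
    k=(abs(lat)<.012)&(t>.02)&(t<.155)&(abs(X[...,2]-O[2])<.02);c=np.polyfit(t[k],X[k][:,2],1);print(n,"bar z",c,"slope deg",np.degrees(np.arctan(c[0])),k.sum(),"lat",np.polyfit(t[k],lat[k],1))
    k=(abs(lat)<.015)&(t>.14)&(t<.185)&(X[...,2]<O[2]-.02)&(X[...,2]>.14);print("leg",k.sum(),X[k].min(0) if k.any() else 0, X[k].mean(0) if k.any() else 0)
    if n=="side":
        q=X[k];c=np.polyfit(q[:,2],t[k],1);print("leg t vs z slope deg",np.degrees(np.arctan(c[0])))
E
```

```text
clock: 21.65
tool_pos: [0.4739, 0.0398, 0.2625]
orientation: [180.0, -0.0, -172.2]
force: [0.2, 0.2, -1.7]
opening: 0.0199
gripper_force: 30.0
[0.47394007 0.03976393 0.26250968] [-0.01046013  0.07107936 -0.01161034] [ 1.79976411e+02 -1.48678322e-02 -1.72229209e+02] [array([0.4868, 0.0415, 0.2625]), array([0.6454, 0.0632, 0.2625]), array([0.6454, 0.0632, 0.1705])]
top bar z [-0.01141349  0.26438699] slope deg -0.6539163822617807 292 lat [ 0.00196291 -0.00207585]
leg 21 [0.64312403 0.05775594 0.17618848] [0.64544477 0.05922697 0.20738738]
side bar z [-0.01140426  0.2638426 ] slope deg -0.6533876318424957 302 lat [0.00063376 0.00165215]
leg 120 [0.64239356 0.06114404 0.16955765] [0.64788267 0.06588789 0.20752919]
leg t vs z slope deg 0.6506787318864117
```

```bash
python3 -m crank '[[[-0.001,-0.012,0],[0,0,0.3],-1],[[-0.002,-0.024,0],[0,0,0.6],-1],[[-0.002,-0.028,0],[0,0,0.7],-1],[[-0.0022,-0.028,0],[0,0,0.7],-1],[[-0.0022,-0.028,0],[0,0,0.7],-1],[[-0.0022,-0.028,0],[0,0,0.7],-1],[[-0.0022,-0.028,0],[0,0,0.7],-1],[[-0.0022,-0.028,0],[0,0,0.7],-1],[[-0.0022,-0.028,0],[0,0,0.7],-1],[[-0.002,-0.028,0],[0,0,0.7],-1],[[-0.002,-0.028,0],[0,0,0.7],-1],[[-0.001,-0.014,0],[0,0,0.3],-1]]'; python3 -m crank '[[[0,0,-0.02],[0,0,0],-1],[[0,0,-0.03],[0,0,0],-1],[[0,0,-0.03],[0,0,0],-1],[[0,0,-0.02],[0,0,0],-1],[[0,0,-0.01],[0,0,0],-1],[[0,0,0],[0,0,0],-1],[[0,0,0],[0,0,0],-1],[[0,0,0],[0,0,0],-1]]'
```

```text
clock: 22.95
tool_pos: [0.4501, -0.2644, 0.262]
orientation: [180.0, -0.1, -164.8]
force: [0.5, -0.4, -1.2]
opening: 0.02
gripper_force: 30.0
clock: 23.75
tool_pos: [0.4519, -0.2625, 0.154]
orientation: [-179.9, 0.1, -164.7]
force: [0.4, -0.5, -1.4]
opening: 0.0199
gripper_force: 30.0
```

```bash
python3 -m crank '[[[-0.001,0.0003,-0.01],[0,0,0],-1],[[0,0,-0.01],[0,0,0],-1],[[0,0,-0.01],[0,0,0],-1],[[0,0,-0.006],[0,0,0],-1],[[0,0,0],[0,0,0],-1],[[0,0,0],[0,0,0],-1]]'; python3 -m crank '[[[0,0,-0.002],[0,0,0],-1],[[0,0,-0.002],[0,0,0],-1],[[0,0,0],[0,0,0],-1],[[0,0,0],[0,0,0],-1]]';  python3 -m crank '[[[0,0,-0.001],[0,0,0],-1],[[0,0,-0.0005],[0,0,0],-1],[[0,0,0],[0,0,0],-1],[[0,0,0],[0,0,0],-1]]'
```

```text
clock: 24.35
tool_pos: [0.4502, -0.262, 0.1167]
orientation: [180.0, -0.0, -164.7]
force: [0.4, -0.5, -1.6]
opening: 0.0199
gripper_force: 30.0
clock: 24.75
tool_pos: [0.4504, -0.262, 0.1131]
orientation: [-180.0, 0.0, -164.7]
force: [-0.5, 0.4, -0.5]
opening: 0.0199
gripper_force: 30.0
clock: 25.15
tool_pos: [0.4505, -0.2621, 0.1118]
orientation: [-180.0, 0.0, -164.7]
force: [-0.6, -1.3, 3.7]
opening: 0.0197
gripper_force: 30.0
```

```bash
python3 -m crank '[[[0,0,0.0005],[0,0,0],-0.5],[[0,0,0],[0,0,0],-0.3],[[0,0,0],[0,0,0],0],[[0,0,0],[0,0,0],0.3],[[0,0,0],[0,0,0],0.6],[[0,0,0],[0,0,0],0.6],[[0,0,0],[0,0,0],0.6],[[0,0,0],[0,0,0],0.6]]'; python3 -m crank '[[[0,0,0.01],[0,0,0],0.6],[[0,0,0.02],[0,0,0],0.6],[[0,0,0.03],[0,0,0],0.6],[[-0.02,0,0.04],[0,0,0],0.6],[[-0.03,-0.02,0.04],[0,0,0],0.6],[[-0.03,-0.03,0.03],[0,0,0],0.6],[[-0.03,-0.03,0],[0,0,0],0.6],[[0,-0.04,0],[0,0,0],0.6],[[0,-0.04,0],[0,0,0],0.6],[[0,0,0],[0,0,0],0.6],[[0,0,0],[0,0,0],0.6]]'
python3 - <<'E'
from h import *
c=[]
for n,(u,v,w,h) in(("side",(315,190,100,150)),("top",(330,190,130,130))):
    p,d=imaging.snapshot(n);cv2.imwrite(f"pics/{n}6.png",p);np.save(f"pics/{n}6.npy",d)
    x=p[max(v-h,0):v+h,u-w:u+w];c.append(cv2.resize(x,None,fx=560/x.shape[0],fy=560/x.shape[0],interpolation=cv2.INTER_CUBIC))
x=np.hstack(c);x=cv2.resize(x,None,fx=795/x.shape[1],fy=795/x.shape[1],interpolation=cv2.INTER_AREA);cv2.imwrite("pics/c7.png",x);print(x.shape)
for n in("side","top"):
    a=cv2.imread(f"pics/{n}0.png");b=cv2.imread(f"pics/{n}6.png")
    D=(cv2.absdiff(a,b).max(2)>40).astype(np.uint8);nl,l,s,ce=cv2.connectedComponentsWithStats(D)
    print(n,[(*map(int,r),) for r in s[1:] if r[4]>15])
E
```

```text
clock: 25.95
tool_pos: [0.4501, -0.2619, 0.1118]
orientation: [180.0, -0.0, -164.7]
force: [0.3, -0.1, -0.0]
opening: 0.069
gripper_force: 0.0
clock: 27.05
tool_pos: [0.3428, -0.42, 0.2779]
orientation: [180.0, -0.0, -164.8]
force: [0.5, 0.4, 0.3]
opening: 0.0702
gripper_force: 0.0
(477, 795, 3)
side [(275, 0, 6, 9, 47), (461, 0, 48, 114, 1760), (534, 0, 19, 46, 322), (579, 8, 35, 21, 282), (485, 14, 35, 34, 508), (545, 18, 15, 43, 288), (214, 36, 94, 108, 3347), (529, 59, 63, 76, 2522), (498, 85, 6, 5, 16), (505, 85, 25, 8, 48), (307, 88, 17, 11, 76), (446, 93, 16, 15, 131), (288, 102, 59, 31, 741), (415, 103, 34, 24, 338), (279, 115, 10, 8, 37), (451, 116, 4, 7, 17), (267, 131, 15, 12, 84), (503, 139, 25, 14, 227), (497, 153, 35, 18, 434), (295, 245, 36, 41, 506)]
top [(265, 141, 33, 29, 306), (451, 208, 44, 18, 395), (421, 218, 186, 182, 19555), (586, 247, 34, 24, 391), (612, 271, 17, 13, 57), (593, 287, 47, 69, 1441), (581, 305, 14, 25, 50), (593, 305, 8, 27, 51), (592, 312, 48, 64, 1022), (355, 384, 33, 16, 273), (266, 391, 38, 9, 227)]
```

View pics/c7.png

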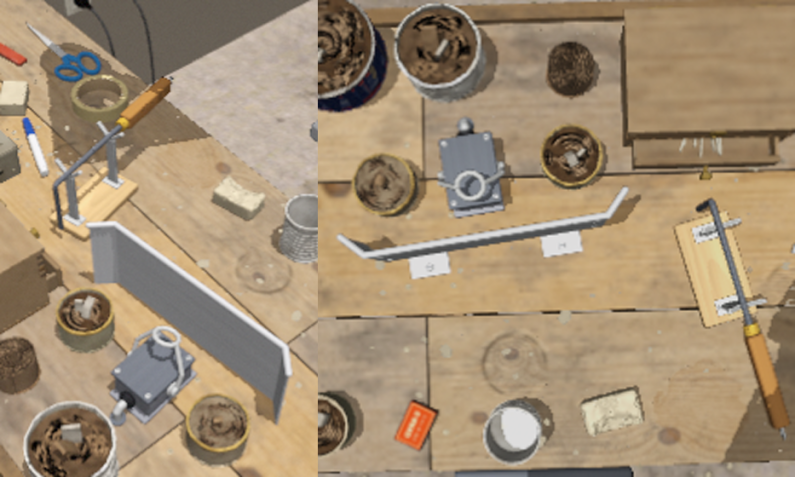

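The final picture shows the rod in both forks with its hook hanging down and the lever forward. The image differences near the cut-out are only at the lever, so the tins and guard have not moved.

```bash
python3 -c "
from plant import close_job
print(close_job())"
```

```text
the job is handed in; nothing more can be done
None
```

I handed the job in at about 27 s: I pushed the lever onto its stop at about 7 N for over a second, then drew it forward until it went over centre to on (about 0.4 rad by camera). The rod is back in both forks, hook down, and the tins and guard did not move. The latch itself could not be seen directly.

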